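# Put the paint tins and parts boxes back in their places on the bench

## Robot

A 6-joint arm with a two-finger parallel gripper is mounted at the origin on the work surface. World frame = base frame: x ahead of the robot, y to its left, z up, the work surface at z = 0. Lengths are in m, angles in rad, forces in N, time in s.
With the tool pointing down it reaches from about 0.275 to 0.875 m from the base axis. Payload 12.5 kg.
Tool frame: the origin (TCP) lies on the centre line of the jaws, within the pads' length; the fingertips stand r.finger_overhang ahead of it and the grasp point (between the pads) lies 3 mm ahead of it (r.finger_overhang is the distance from the TCP to the fingertips, in m); z points along the fingers, y is the direction in which the jaws open and shut (so a half turn about z gives the same grasp; the last joint's range is limited). The gripper opens to 85 mm and grips with 20 to 120 N. Pads are 22 mm wide; open, the fingers measure 114 mm over their backs; the gripper's body (76 mm by 85 mm) begins 54 mm behind the grasp point. The pads swing forward as they close: fully open they stand 13 mm farther back than shut.
Start: joints at [-1.225, 0.351, 1.652, -0, 1.139, -0.085], TCP at [0.23, -0.5, 0.253] pointing down, gripper open.
Joint ranges: [-2.75, 2.75], [-0.79, 2.1], [0.01, 2.65], [-1.57, 4.71], [0.07, 3.14], [-2.87, 2.87]. Speed limits (rad/s): [2.22, 2.22, 2.79, 3.14, 3.14, 3.14].

## Interface

Orientations are given as a unit quaternion [x, y, z, w].
In Python, from cell import r, optics gives the robot as it stands. The module is installed in compiled form; this text tells all that it offers. Calls block until the motion is done:
- r.move_to(position, orientation): joint-space move of the TCP to a pose.
- r.move_linear(position, rot=None, vel=0.15): straight line of the TCP; rot=None keeps the orientation; vel is the mean speed in m/s.
- r.set_joints(angles): joint-space move.
- r.set_gripper(opening, squeeze=None): opening from 0.0 (shut) to 1.0 (fully open); squeeze is the grip in N (None keeps the last); returns when the fingers have stopped.
- r.sleep(seconds).
- r.inverse_kinematics(position, orientation): joint angles nearest the present ones, or None.
- optics.get_image(name): name is "side" or "top" or "wrist"; returns a dict with "pixels" (400x640x3 uint8, red, green, blue), "depth" (400x640 float32, m along the optical axis (not along the pixel's ray), 0 where there is no reading), "fx", "fy", "cx", "cy" (pixels), "camera_from_world" (4x4, takes a point from world to camera coordinates); the wrist camera has in their place "mount" (4x4, takes a point from camera to tool coordinates, whose origin is the TCP and whose axes are the flange's). Camera axes: x right, y down, z forward; pixel columns grow to the right and rows downward; lengths in m; the calibration is good to about 2 mm. A picture is of the moment at which its call begins: read the wrist's pose just before it.
A pose or a line that the arm cannot do raises r.PlanningError and nothing moves.
- r.hand_in(): hands the job in, once; it reports no verdict.
Readings, each from a call of its own:
- r.current_t(): time.
- r.current_q(): joint angles.
- r.current_qvel(): joint speeds.
- r.current_effort(): joint torques, N m.
- r.current_tool_pos(): TCP position.
- r.current_ee_rot(): TCP orientation.
- r.current_contact_force(): force on the tool from outside, world axes, zero at the start.
- r.current_torque(): the same for the moment, N m.
- r.current_opening(): opening from 0.0 (shut) to 1.0 (fully open).
Only numpy, scipy, OpenCV 4.12 (cv2) and the standard library are available. Lean on these libraries where they do the work, as an engineer would, in place of code of your own. Each camera call takes 0.05 s, during which the arm holds its last target. There are 200 camera calls.

## Task

Tidy the bench after the paint job: stand each paint sample tin upright in the middle of the coaster of its lid's colour, never tipping a tin over on the way. Put the parts box with the blue lid squarely inside the blue outline on the mat, and only then stack the white-lidded box on it so that its base locks down flat over the lid's lugs. Leave everything released and at rest.

Things in the scene. Friction and masses are not known exactly. Their poses are not given: they have to be found in the camera images.
- tin_red: small round steel paint sample tin with a red lid and a red band round its label: 54 mm diameter, 66 mm tall, about 0.3 kg, loose. Starts upright on the bench. Origin: centre of its underside, z up (its turn about z does not matter)
- tin_yellow: small round steel paint sample tin with a yellow lid and a yellow band round its label: 54 mm diameter, 66 mm tall, about 0.3 kg, loose. Starts upright on the bench. Origin: centre of its underside, z up (its turn about z does not matter)
- tin_green: small round steel paint sample tin with a green lid and a green band round its label: 54 mm diameter, 66 mm tall, about 0.3 kg, loose. Starts upright on the bench. Origin: centre of its underside, z up (its turn about z does not matter)
- coaster_red: fixed round flat coaster for the red tin: black rubber edge, red face 76 mm across, 84 mm diameter over all, top face 5 mm above the bench. Origin: its centre at bench level (z up)
- coaster_yellow: fixed round flat coaster for the yellow tin: black rubber edge, yellow face 76 mm across, 84 mm diameter over all, top face 5 mm above the bench. Origin: its centre at bench level (z up)
- coaster_green: fixed round flat coaster for the green tin: black rubber edge, green face 76 mm across, 84 mm diameter over all, top face 5 mm above the bench. Origin: its centre at bench level (z up)
- box_blue: parts box, blue sides, BLUE lid: 84 mm in x, 56 in y, 42 tall to the lid's flat, straight sides (trim 1 mm proud), about 0.36 kg. Two tapered lugs 6 mm high on the lid at x = +-26 mm, y = 0 (16 mm wide at root, 9 at top); two 20 mm round recesses 8 mm deep in the underside at the same places; fits either way round. Origin: centre of underside, z up
- box_white: parts box, blue sides, WHITE lid: 84 mm in x, 56 in y, 42 tall to the lid's flat, straight sides (trim 1 mm proud), about 0.22 kg. Two tapered lugs 6 mm high on the lid at x = +-26 mm, y = 0 (16 mm wide at root, 9 at top); two 20 mm round recesses 8 mm deep in the underside at the same places; fits either way round. Origin: centre of underside, z up; 42 mm above the lower box's once locked
- mat: fixed flat black rubber mat, 112 mm along its own x, 84 mm along its own y, top face 4 mm above the bench, with a blue rectangular outline (102 by 74 mm outside, 90 by 62 mm inside) in which the 84 by 56 mm foot of the blue-lidded box sits, long side along the mat's long side, either way round. Origin: its centre at bench level, z up
There are look-alikes about, which are no part of the job. What is shaped like the tin_green but purple is not meant.

How it is judged:
On the way, in this order (a step that is already met when the one before it is completed fails the run):
1. the blue-lidded box stands inside the outline on the mat, let go (horizontal distance between box_blue and mat below 0.012 m and angle between the x axis of box_blue and the x axis of mat, either way round below 0.2 rad and height (world z) of box_blue below 0.008 m and angle between box_blue's own z axis and vertical below 0.08 rad and contact force between the fingers and box_blue below 0.1 N), for 0.2 s.
2. the white-lidded box is locked on the blue-lidded box, let go (horizontal distance between box_blue and mat below 0.012 m and angle between the x axis of box_blue and the x axis of mat, either way round below 0.2 rad and height (world z) of box_blue below 0.008 m and angle between each of box_blue, box_white's own z axis and vertical below 0.08 rad and horizontal distance between box_white and box_blue below 0.005 m and angle between the x axis of box_white and the x axis of box_blue, either way round below 0.15 rad and z of box_white in the frame of box_blue between 0.039 and 0.045 m and contact force between the fingers and box_white below 0.1 N), for 0.2 s.
At the end, for the whole second after the job is handed in: Each tin upright on its own colour's coaster, within 12 mm of centre; blue-lidded box flat on the mat within 12 mm and 0.2 rad; white-lidded box level on it, fully down over the lugs, within 5 mm and 0.15 rad (origins 39-45 mm apart in height); tilts under 0.08 rad; all at rest, let go (horizontal distance between box_blue and mat below 0.012 m and angle between the x axis of box_blue and the x axis of mat, either way round below 0.2 rad and height (world z) of box_blue below 0.008 m and angle between each of box_blue, box_white, tin_red, tin_yellow, tin_green's own z axis and vertical below 0.08 rad and horizontal distance between box_white and box_blue below 0.005 m and angle between the x axis of box_white and the x axis of box_blue, either way round below 0.15 rad and z of box_white in the frame of box_blue between 0.039 and 0.045 m and horizontal distance between tin_red and coaster_red below 0.012 m and height (world z) of tin_red between 0.003 and 0.009 m and horizontal distance between tin_yellow and coaster_yellow below 0.012 m and height (world z) of tin_yellow between 0.003 and 0.009 m and horizontal distance between tin_green and coaster_green below 0.012 m and height (world z) of tin_green between 0.003 and 0.009 m and linear speed of each of tin_red, tin_yellow, tin_green, box_blue, box_white below 0.02 m/s); the robot touches nothing.
It fails at once if a paint tin was tipped over (more than 0.6 rad) (angle between any of tin_red, tin_yellow, tin_green's own z axis and vertical above 0.6 rad).
It also fails if it takes over 128 s, if anything falls off the work surface, if the arm or the gripper's body presses on something with over 40 N, if the wrist force passes 120 N, or if a joint passes its speed limit or range.

## Working session

There is one attempt and no reset: what is moved stays moved. The work goes in short steps, each a Python script; the robot and the scene stay as the last script left them, time stands still between calls to the robot, and variables do not carry over. Pictures are saved under pics/ and viewed, about 12 in all and at most 16, crops included, and the job is handed in when it is done.

```bash
mkdir -p pics; python3 - <<'E'
from cell import r, optics
import cv2,numpy as np
for n in("top","side"):
    d=optics.get_image(n); cv2.imwrite(f"pics/{n}0.png",d["pixels"][:,:,::-1]); np.savez(f"pics/{n}0.npz",**d)
    print(n,d["fx"],d["fy"],d["cx"],d["cy"],np.round(d["camera_from_world"],3).tolist())
print(r.finger_overhang,r.current_ee_rot(),r.current_t(),optics.get_image("wrist")["mount"])
E
```

```text
top 418.77223384153166 418.77223384153166 318.46797402200684 205.3925169474352 [[-0.006, -1.0, -0.001, -0.014], [-0.996, 0.006, -0.085, 0.474], [0.085, 0.001, -0.996, 1.168], [0.0, 0.0, 0.0, 1.0]]
side 379.82554793632664 379.82554793632664 320.2946308797332 195.18000499670228 [[0.999, -0.034, -0.003, -0.466], [-0.02, -0.496, -0.868, 0.058], [0.028, 0.868, -0.496, 0.936], [0.0, 0.0, 0.0, 1.0]]
0.022 [ 9.76888040e-01  2.13751043e-01 -7.06251191e-05 -4.93165187e-04] 0.1 [[-1.65764610e-04 -9.63783050e-01 -2.66687466e-01  6.74589748e-02]
 [ 9.99999662e-01 -3.74453737e-04  7.31671471e-04  4.80429909e-04]
 [-8.05034681e-04 -2.66687255e-01  9.63782787e-01 -1.20191836e-01]
 [ 0.00000000e+00  0.00000000e+00  0.00000000e+00  1.00000000e+00]]
```

View pics/top0.png

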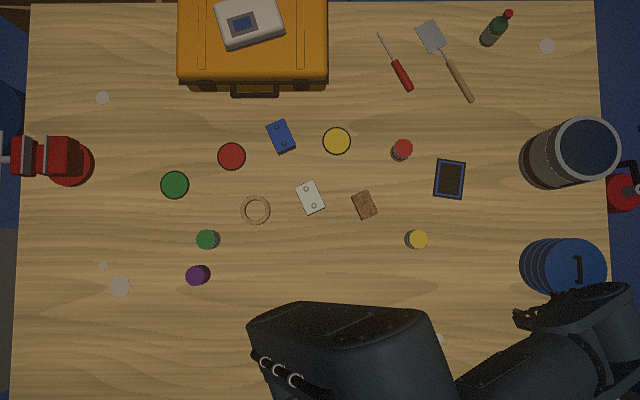

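View pics/side0.png

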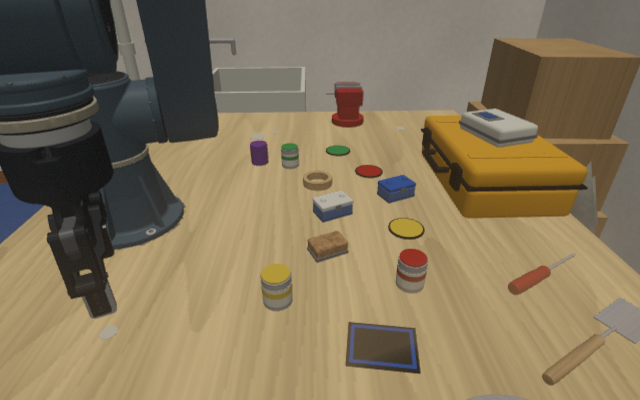

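The top view shows the tins at red (403,149), yellow (418,239) and green (207,239). The coasters are at red (232,156), yellow (337,141) and green (175,185). The blue box is at (281,136), the white box at (310,197) and the mat at (449,179). The purple tin, wooden ring and brown block are look-alikes. Next I segment each item around its pixel position.

```bash
cat > h.py <<'E'
import numpy as np, cv2
def ray(d,uv,z):
    T=d["camera_from_world"]; R,t=T[:3,:3],T[:3,3]; C=-R.T@t
    v=R.T@np.array([(uv[0]-d["cx"])/d["fx"],(uv[1]-d["cy"])/d["fy"],1.]); return C+v*(z-C[2])/v[2]
def mask(px,seed,kind,rad):
    h=cv2.cvtColor(px,cv2.COLOR_RGB2HSV).astype(int); H,S,V=h[...,0],h[...,1],h[...,2]
    m={"red":((H<8)|(H>172))&(S>140),"yellow":(H>20)&(H<34)&(S>150)&(V>90),"green":(H>45)&(H<85)&(S>100),
       "blue":(H>100)&(H<130)&(S>130)&(V>50),"white":(S<50)&(V>120)}[kind].astype(np.uint8)
    c=np.zeros_like(m); cv2.circle(c,seed,rad,1,-1); return m*c
E
python3 - <<'E'
from h import *
d=dict(np.load("pics/top0.npz")); px=d["pixels"]
out=np.zeros_like(px)
for n,s,k,rad,z in [("tin_red",(403,149),"red",16,.066),("tin_yellow",(418,239),"yellow",16,.066),("tin_green",(207,239),"green",16,.066),
 ("c_red",(232,156),"red",19,.005),("c_yellow",(337,141),"yellow",19,.005),("c_green",(175,185),"green",19,.005),
 ("blue",(281,136),"blue",28,.042),("white",(310,197),"white",26,.042),("mat",(449,179),"blue",32,.004)]:
    m=mask(px,s,k,rad); out[m>0]=px[m>0]
    cs,_=cv2.findContours(m,cv2.RETR_EXTERNAL,cv2.CHAIN_APPROX_NONE); c=max(cs,key=cv2.contourArea)
    if n in("blue","white","mat"):
        b=cv2.boxPoints(cv2.minAreaRect(c)); P=np.array([ray(d,p,z)[:2] for p in b])
        e=[P[1]-P[0],P[2]-P[1]]; L=[np.linalg.norm(x) for x in e]; l=e[int(np.argmax(L))]
        print(n,P.mean(0).round(4),"sides",np.round(L,4),"yaw",round(np.degrees(np.arctan2(l[1],l[0])),1))
    else:
        (u,v),q,a=cv2.fitEllipse(c); print(n,(round(u,1),round(v,1)),np.round(q,1),ray(d,(u,v),z)[:2].round(4))
v=np.hstack([px[110:310,150:480]]);o=out[110:310,150:480]
cv2.imwrite("pics/m.png",cv2.resize(np.vstack([v,o]),None,fx=1.5*1,fy=1.5)[:,:,::-1])
cv2.imwrite("pics/z.png",cv2.resize(px[110:300,150:480],None,fx=2.4,fy=2.4,interpolation=cv2.INTER_CUBIC)[:,:,::-1])
E
```

```text
tin_red (403.3, 147.5) [16.7 17.2] [ 0.6287 -0.2525]
tin_yellow (418.3, 238.8) [17.1 17.6] [ 0.3773 -0.2871]
tin_green (204.7, 239.1) [17.2 17.4] [0.3802 0.2917]
c_red (231.0, 155.9) [24.5 25.3] [0.6211 0.2361]
c_yellow (336.2, 140.4) [24.9 25. ] [ 0.6648 -0.0701]
c_green (174.0, 184.5) [24.8 25.7] [0.5383 0.3995]
blue [0.6724 0.0902] sides [0.0564 0.0828] yaw -156.5
white [0.4959 0.0073] sides [0.056  0.0838] yaw -155.3
mat [ 0.548  -0.4111] sides [0.1017 0.0468] yaw -3.6
```

View pics/m.png

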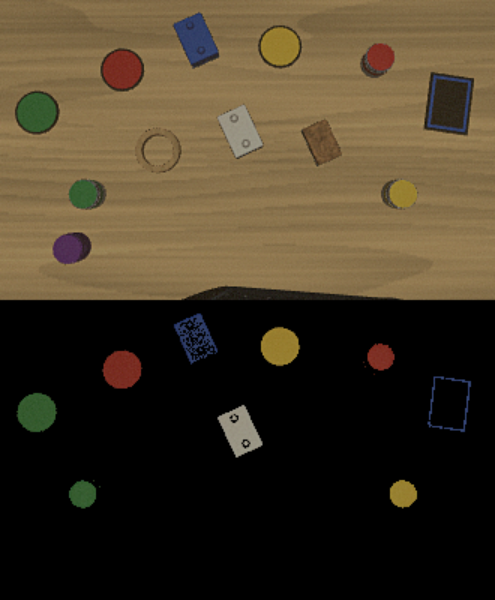

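```bash
cat >> h.py <<'E'
from cell import r, optics
from scipy.spatial.transform import Rotation as Ro
def quat(a): return (Ro.from_euler('z',a)*Ro.from_euler('x',np.pi)).as_quat()
def yawpick(a,pts):
    best=None
    for k in (-1,0,1):
        qs=[r.inverse_kinematics(p,quat(a+k*np.pi)) for p in pts]
        if all(q is not None for q in qs):
            s=max(abs(q[5]) for q in qs)
            if best is None or s<best[0]: best=(s,a+k*np.pi)
    return best[1]
def pick(p,a,z,zs=.18,sq=45):
    r.set_gripper(1.0); r.move_to([p[0],p[1],zs],quat(a)); r.move_linear([p[0],p[1],z],vel=.12)
    r.set_gripper(0.0,sq); r.move_linear([p[0],p[1],zs],vel=.15)
    print("held",r.current_opening(),np.round(r.current_contact_force(),2),r.current_t())
def place(p,a,z,zs=.18):
    r.move_to([p[0],p[1],zs],quat(a)); r.move_linear([p[0],p[1],z+.03],vel=.15); r.move_linear([p[0],p[1],z],vel=.04)
    print("down",np.round(r.current_contact_force(),2))
    r.set_gripper(1.0); r.move_linear([p[0],p[1],zs],vel=.15); print("t",r.current_t())
E
python3 - <<'E'
from h import *
d=dict(np.load("pics/top0.npz"))
m=mask(d["pixels"],(449,179),"blue",32); ys,xs=np.nonzero(m)
P=np.array([ray(d,p,.004)[:2] for p in zip(xs,ys)]).astype(np.float32)
c,s,_=cv2.minAreaRect(P); b=cv2.boxPoints((c,s,_)); e=[b[1]-b[0],b[2]-b[1]]; l=max(e,key=np.linalg.norm)
ym=np.arctan2(l[1],l[0]); ym-=np.pi*round(ym/np.pi); print("mat",c,s,np.degrees(ym))
pb=np.array([.6724,.0902]); ab=np.radians(23.5)
a=yawpick(ab,[[*pb,.18]]); a2=yawpick(ym,[[*c,.18]]); print(a,a2)
pick(pb,a,.029); place(c,a2,.0335)
r.move_to([.23,-.5,.253],quat(np.radians(24.7)))
d=optics.get_image("top"); np.savez("pics/top1.npz",**d); px=d["pixels"]
a=cv2.resize(px[130:230,395:505],None,fx=5,fy=5); b=cv2.resize(px[150:250,260:370],None,fx=5,fy=5)
cv2.imwrite("pics/t1.png",np.vstack([a,b])[:,:,::-1][:, :] if 0 else cv2.resize(np.hstack([a,b]),(800,364))[:,:,::-1])
E
```

```text
mat (0.5503283143043518, -0.3955257534980774) (0.07161331921815872, 0.09982476383447647) -9.0520115
0.41015237421866746 -0.15798742
held 0.6488143576796664 [-0.07 -0.89 -3.55] 5.9333
down [-1.84  2.14  2.32]
t 11.1083
```

View pics/t1.png

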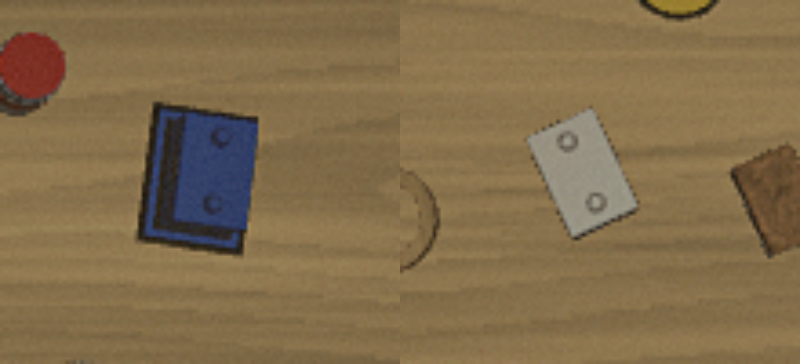

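```bash
python3 - <<'E'
from h import *
d=dict(np.load("pics/top1.npz"))
for n,k,s,rad,z,lug in[("blue","blue",None,0,.046,[(455.5,167.7),(453.0,185.8)]),("white","white",(310,197),26,.042,[(305.9,188.5),(313.9,205.5)])]:
    L=[ray(d,u,z+.006)[:2] for u in lug]; e=L[0]-L[1]
    print(n,"lugs",np.mean(L,0).round(4),np.linalg.norm(e).round(4),np.degrees(np.arctan2(e[1],e[0])).round(1))
    if s:
        ys,xs=np.nonzero(mask(d["pixels"],s,k,rad))
    else:
        h=d["pixels"].astype(int)
        m=mask(d["pixels"],(454,176),"blue",40); o=cv2.morphologyEx(cv2.morphologyEx(m,cv2.MORPH_CLOSE,np.ones((2,2))),cv2.MORPH_OPEN,np.ones((6,6))); ys,xs=np.nonzero(o)
    P=np.array([ray(d,p,z)[:2] for p in zip(xs,ys)],np.float32); c,sz,_=cv2.minAreaRect(P)
    b=cv2.boxPoints((c,sz,_)); l=max([b[1]-b[0],b[2]-b[1]],key=np.linalg.norm); print(c,sz,np.degrees(np.arctan2(l[1],l[0])))
D=d["depth"]; T=np.linalg.inv(d["camera_from_world"])
for u,v in[(453,172),(454,180),(310,197),(330,230)]:
    z=D[v,u]; print((T@[(u-d["cx"])/d["fx"]*z,(v-d["cy"])/d["fy"]*z,z,1])[:3].round(4))
E
```

```text
blue lugs [ 0.5486 -0.3948] 0.0514 -9.7
(0.5349236726760864, -0.4095690846443176) (0.03909773379564285, 0.06249189376831055) -1.9120725
white lugs [0.4951 0.0064] 0.0524 24.8
(0.49595192074775696, 0.0072537995874881744) (0.08351515978574753, 0.055705323815345764) 24.702122
[ 0.5628 -0.3934  0.0469]
[ 0.5403 -0.3957  0.0461]
[0.496  0.0063 0.0391]
[ 0.4045 -0.05   -0.0025]
```

```bash
python3 - <<'E'
from h import *
a=yawpick(np.radians(24.7),[[.4955,.0068,.18]]); p=np.array([.549,-.3955]); a2=yawpick(np.radians(-9.05),[[*p,.18]])
pick([.4955,.0068],a,.032)
f0=np.array(r.current_contact_force())
r.move_to([*p,.18],quat(a2)); r.move_linear([*p,.090],vel=.12)
for z in (.086,.083,.081,.0795,.0785):
    r.move_linear([*p,z],vel=.03); df=np.array(r.current_contact_force())-f0; print(z,df.round(1))
    if df[2]>15: break
r.set_gripper(1.0); r.move_linear([*p,.2],vel=.15); print(r.current_t())
r.move_to([.3772,-.2871,.18],quat(yawpick(0,[[.3772,-.2871,.18]])))
d=optics.get_image("top"); np.savez("pics/top2.npz",**d); s=optics.get_image("side")
A=cv2.resize(d["pixels"][130:230,395:505],(400,364)); B=cv2.resize(s["pixels"][285:385,330:440],(400,364))
cv2.imwrite("pics/t2.png",np.hstack([A,B])[:,:,::-1])
E
```

```text
held 0.6488590505946897 [ 0.53 -0.12 -1.16] 17.65
0.086 [-0.9  0.2  0.1]
0.083 [-0.7 -0.3 -0.3]
0.081 [-0.1 -0.3 -0.8]
0.0795 [-1.2  0.9 -0.3]
0.0785 [-0.6 -0.2 -0.4]
22.7
```

View pics/t2.png

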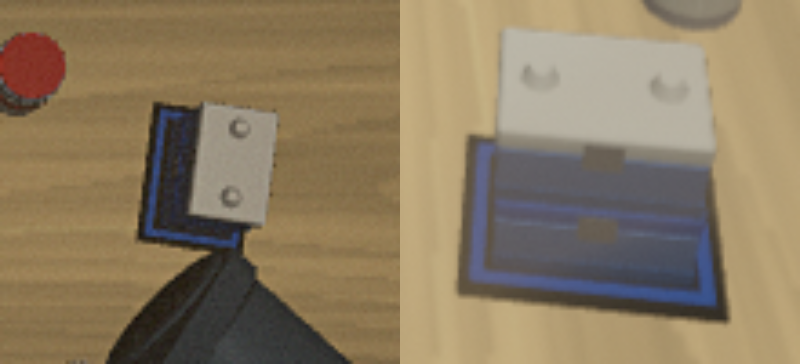

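The white box looks seated on the blue one. I'll check its height and level with a plane fit before doing the tins.

```bash
python3 - <<'E'
from h import *
d=dict(np.load("pics/top2.npz")); m=mask(d["pixels"],(459,175),"white",24); m=cv2.erode(m,np.ones((3,3))); vs,us=np.nonzero(m)
z=d["depth"][vs,us]; T=np.linalg.inv(d["camera_from_world"])
P=(T@np.array([(us-d["cx"])/d["fx"]*z,(vs-d["cy"])/d["fy"]*z,z,np.ones_like(z)]))[:3].T
A=np.c_[P[:,:2]-P[:,:2].mean(0),np.ones(len(P))]; print(len(P),np.median(P,0).round(4),np.linalg.lstsq(A,P[:,2],rcond=None)[0].round(4))
s=800/1100*5
L=[ray(d,((x+.5)/s-.5+395,(y+.5)/s-.5+130),.094)[:2] for x,y in[(240,127),(231,196)]]; print(np.mean(L,0))
m=mask(d["pixels"],(459,175),"white",24);ys,xs=np.nonzero(m)
Q=np.array([ray(d,p,.088)[:2] for p in zip(xs,ys)],np.float32); print(cv2.minAreaRect(Q))
E
```

```text
444 [ 0.5481 -0.3959  0.0883] [-0.3389  2.0212  0.0933]
[ 0.5494241  -0.39511611]
((0.5490499138832092, -0.39566540718078613), (0.05551471561193466, 0.0833972916007042), 81.10409545898438)
```

```bash
python3 - <<'E'
from h import *
for n,p,c in[("yellow",(.3773,-.2871),(.6648,-.0701)),("red",(.6287,-.2525),(.6211,.2361)),("green",(.3802,.2917),(.5383,.3995))]:
    a=yawpick(0.,[[*p,.18]]); a2=yawpick(0.,[[*c,.18]]); print(n,a,a2)
    pick(p,a,.038,sq=40); place(c,a2,.0438)
r.move_to([.3,-.45,.3],quat(0.4)); print(r.current_t())
d=optics.get_image("top"); np.savez("pics/top3.npz",**d); s=optics.get_image("side")
cv2.imwrite("pics/t3.png",np.vstack([cv2.resize(d["pixels"][110:230,150:480],(800,290)),cv2.resize(s["pixels"][130:390,220:540],(380,309)).repeat(1,0) if 0 else cv2.copyMakeBorder(cv2.resize(s["pixels"][130:390,220:540],(380,309)),0,0,0,420,0)])[:,:,::-1])
T=np.linalg.inv(d["camera_from_world"])
for n,sd,c in[("yellow",(337,137),(.6648,-.0701)),("red",(230,150),(.6211,.2361)),("green",(168,180),(.5383,.3995))]:
    vs,us=np.nonzero(mask(d["pixels"],sd,n,25)); z=d["depth"][vs,us]
    P=(T@np.array([(us-d["cx"])/d["fx"]*z,(vs-d["cy"])/d["fy"]*z,z,np.ones_like(z)]))[:3].T
    k=P[:,2]>.05; q=np.c_[us,vs][k].astype(np.int32); (u,v),rad=cv2.minEnclosingCircle(q); w=q.mean(0)
    print(n,k.sum(),np.median(P[k,2]).round(4),(ray(d,w,.071)[:2]-c).round(4))
vs,us=np.nonzero(cv2.erode(mask(d["pixels"],(459,175),"white",24),np.ones((5,5)))); z=d["depth"][vs,us]
P=(T@np.array([(us-d["cx"])/d["fx"]*z,(vs-d["cy"])/d["fy"]*z,z,np.ones_like(z)]))[:3].T
P=P[abs(P[:,2]-np.median(P[:,2]))<.008]; A=np.c_[P[:,:2]-P[:,:2].mean(0),np.ones(len(P))]; print(len(P),np.linalg.lstsq(A,P[:,2],rcond=None)[0].round(4))
E
```

```text
yellow 0.0 0.0
held 0.6218544006152011 [-0.6   0.22 -2.28] 26.9333
down [-0.84  0.12 -2.98]
t 31.525
red 0.0 3.141592653589793
held 0.6238416388332866 [-0.14  0.43 -2.52] 35.3417
down [-0.56 -0.4  -1.35]
t 40.6417
green -3.141592653589793 3.141592653589793
held 0.6226982996447333 [-0.63  1.27 -3.  ] 44.6667
down [ 0.78  0.4  -2.26]
t 48.7
51.8167
yellow 249 0.0712 [-0.     -0.0007]
red 256 0.0714 [-0.0016 -0.0009]
green 256 0.0714 [-0.0002 -0.001 ]
237 [-0.0054  0.0105  0.0878]
```

View pics/t3.png

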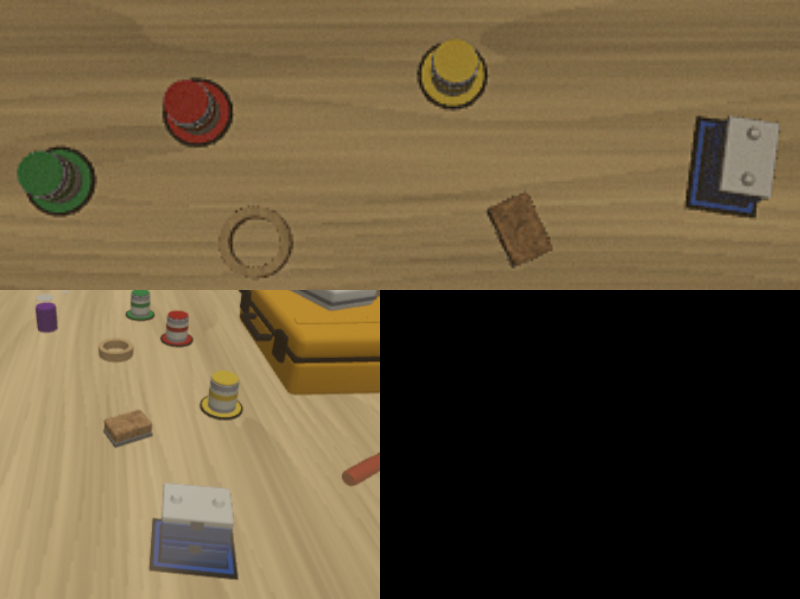

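The picture shows each tin upright on its own coaster: green (42,175), red (190,102), yellow (456,62). The locked stack is on the mat at (750,155), with the lid at 0.0878 m and level to about 0.01 rad. The arm is clear of everything, so I'll hand in.

```bash
python3 -c "
from cell import r
r.sleep(.5); r.hand_in(); print(r.current_t())"
```

```text
the job is handed in; nothing more can be done
the job is handed in; nothing more can be done
```

I placed the blue-lidded box on the mat, locked the white-lidded box on top of it, and stood each tin on the coaster of its own colour. I then handed the job in at about 52 s of the 128 s allowed. No verdict is reported.

My last checks, from the overhead camera (good to about 2 mm):
- **Tins:** each lid top is at 71 mm, as it should be when the tin stands on its coaster. All three are within 2 mm of the centre.
- **Blue box:** about 1–2 mm from the mat's centre and within about 1° of its direction. I measured this before stacking. My automatic outline fit failed here because the blue outline merged with the box, so I used the lid's lugs instead.
- **White box:** the lid is 87.8 mm above the bench against 88 mm expected, level to about 0.012 rad and about 1 mm from the blue box's centre. An earlier level check gave nonsense because stray pixels got in, and the repeat with those removed was fine.
- **At hand-in:** the arm was parked clear of everything with the gripper open. I did not measure that the objects were at rest.

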